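# Unlock the till and slide its lid open

### The arm

A 7-joint arm with a two-finger parallel gripper is mounted at the origin on a cart in front of the work surface, level with it; the furniture and walls round the work are solid. World frame = base frame: x ahead of the robot, y to its left, z up, the work surface at z = 0. Lengths are in mm, angles in rad, forces in N, time in s.
With the tool pointing down it reaches from about 425 to 875 mm from the base axis. Payload 9.9 kg.
Tool frame: the origin (TCP) lies on the centre line of the jaws, within the pads' length; the fingertips stand 22 mm ahead of it and the grasp point (between the pads) lies 3 mm ahead of it (manip.tips_ahead is the distance from the TCP to the fingertips, in mm); z points along the fingers, y is the line along which they close (so a half turn about z gives the same grasp; the last joint's range is limited). The gripper opens to 85 mm and grips with 20 to 120 N. Pads are 22 mm wide; open, the fingers measure 114 mm over their backs; the gripper's body (76 mm by 85 mm) begins 54 mm behind the grasp point. The pads swing forward as they close: fully open they stand 13 mm farther back than shut.
Start: joints at [1.027, 0.576, 0.025, 1.437, -0.015, 1.129, -0.057], TCP at [299.549, -604.897, 253.289] pointing down, gripper open.
Joint ranges: [-2.76, 2.76], [-0.34, 2.15], [-1.52, 1.57], [0.19, 2.46], [-1.09, 4.23], [0.17, 1.99], [-2.82, 2.82]. Speed limits (rad/s): [2.22, 2.22, 3.01, 3.01, 3.14, 3.14, 3.14].

### API

Orientations are given as a rotation vector (axis times angle).
In Python, from cell import manip gives the robot as it stands. The module is installed in compiled form; this text tells all that it offers. Calls block until the motion is done:
- manip.move_ptp(position, orientation): joint-space move of the TCP to a pose.
- manip.movel(position, rate=150, ori=None, threshold=None): straight line of the TCP; ori=None keeps the orientation; rate is the mean speed in mm/s. With threshold (N) it stops when the force on the tool has changed by that much, and returns True; else False.
- manip.move_j(angles): joint-space move.
- manip.command_gripper(opening, grasp_force=None): finger opening in mm; grasp_force is the grip in N (None keeps the last); returns when the fingers have stopped.
- manip.wait(seconds).
- manip.solve_ik(position, orientation): joint angles nearest the present ones, or None.
- manip.sense(): the state.
- manip.capture(name): name is "scene" or "top" or "wrist"; returns a dict with "pixels" (420x560x3 uint8, blue, green, red), "range_z" (420x560 float32, mm along the optical axis (not along the pixel's ray), 0 where there is no reading), "fx", "fy", "cx", "cy" (pixels), "world_to_cam" (4x4, takes a point from world to camera coordinates). Camera axes: x right, y down, z forward; pixel columns grow to the right and rows downward; lengths in mm; the calibration is good to about 2 mm. A picture is of the moment at which its call begins.
A pose or a line that the arm cannot do raises manip.Unreachable and nothing moves.
- manip.close_job(): hands the job in; it is judged then, once.
The state is a dict: "time": time; "joint_pos": joint angles; "joint_velocities": joint speeds; "tau": joint torques, N m; "tool_pos": TCP position; "ee_rot": TCP orientation; "wrist_force": force on the tool from outside, world axes, zero at the start; "torque": the same for the moment, N m; "finger_gap": finger opening in mm; "grip_force": force on a finger pad.
Only numpy, scipy, OpenCV 4.12 (cv2) and the standard library are available. Lean on these libraries where they do the work, as an engineer would, in place of code of your own. Each camera call takes 0.05 s, during which the arm holds its last target. There are 200 camera calls.

### The job

Open the cash till for the start of service. First flip the red-knobbed lever catch off the lid, all the way over to the outside; then take the red-headed key from the key block, push it fully home in the lock, turn it a quarter turn clockwise and, keeping it turned against the spring, slide the lid all the way back with the key. Finish like that, still gripping the turned key with the lid open; leave the other keys and everything else on the cart alone.

Things in the scene. Friction and masses are not known exactly. Their poses are not given: they have to be found in the camera images.
- till: Dark grey steel cash box fixed to the cart, 280 (x) x 200 (y) x 87 mm high. Origin under its centre at the foot, z up; front to its -x (the robot), lid slides to its +x. Steel rails along x at y = +-84 to +-100 mm reach z = 87 mm; the steel lid between them has its top at z = 82 mm and spans x = -147 to +44 mm when shut
- lid (a joint): Travel of the sliding lid in m along the till's +x: 0 shut, 0.080 fully back at its stop; about 2 N of friction. Held shut by the lever catch's heel and by the lock's sprung bolt. The lock with the key rides along in the lid
- keyhole (a point): Keyhole centre at the top face of the brass escutcheon (46 x 34 x 6 mm) on the lid: till's x = -75, y = 0, z = 88 mm with the lid shut; axes as the till's. Keyway straight down, 13.6 mm long (along x) by 5.6 mm wide (y) when unturned, with a 45 degree dished mouth 3 mm wide all round. Nothing else stands on the lid within 45 mm once the lever is over
- lock_plug (a joint): Turn of the lock's cylinder in rad, clockwise from above: 0 at rest, 1.571 at its stop. A spring (0.03 Nm at rest, 0.10 at the stop) turns it back. It draws the bolt, clear beyond about 1.25 rad. Turn only with the key fully home: a half-entered blade binds in the escutcheon. The blade has 0.14 rad of play, so the key must turn that much further than the cylinder
- lever (a joint): Angle of the lever catch in rad: 0 engaged, leaning inwards over the lid at 55 degrees above level; 0.61 upright; 1.571 fully over to the outside (till's -y), 35 degrees above level. It stays where it is put (0.06 Nm of friction); its heel is clear of the lid from about 0.6 on
- lever_pivot (a point): Pivot of the lever catch, on the right-hand rail: at x = -10, y = -94, z = 104 mm in the till's frame. The pivot's axis lies along the till's x; its bracket is 29 mm long (x), 16 mm wide and reaches 7 mm above the pivot
- lever_knob (a point): Centre of the red ball, 16 mm across, at the end of the lever, 60 mm from the pivot; the lever's rod is 10 mm thick. With the lever engaged the ball is 71 mm above the lid's top
- till_key: Red-headed key upright in a slot of the block. Origin at the centre of the head's underside (shoulder), z up. Head 30 wide (x), 9 thick (y), 33 mm high. Below: round throat 4.8 mm to z = -7.5, flat blade 12 (x) x 4 (y) mm, rounded tip at z = -29. Fits either way. Home: origin at the keyhole point. Two sticky sprung pins resist over the last 13 mm, up to about 18 N; wiggling sideways helps. 45 g
- key_block: Wooden block 156 (x) x 44 (y) x 40 mm high, fixed to the cart, origin under its centre. Three slots along its x, 50 mm apart, hold three upright keys, heads parallel to its x, shoulders resting on its top; the keys' order varies
- key_blue: A key of the same shape with a blue head, for another lock, in the block; to be left alone
- key_black: A key of the same shape with a black head, for another lock, in the block; to be left alone
- plates: Stack of white plates, 203 mm across, 68 mm high, at the right; origin under its centre; to be left alone
- bowls: Stack of green bowls, 131 mm across, 98 mm high, at the right rear; origin under its centre; to be left alone
- glass_a: Waisted tea glass, 63 mm across, 81 mm high, at the right; origin under its centre; to be left alone
- salt: Salt shaker, 44 mm across, 90 mm high, at the left rear; origin under its centre; to be left alone

How it is judged:
By the outcome, as a careful person would: the job done as asked, in the order asked, and still so for the second after the job is handed in, while the arm keeps its last pose, push and grip.
It also fails if it takes over 64 s, if anything falls off the work surface, if the arm or the gripper's body presses on something with over 40 N, if the wrist force passes 120 N, or if a joint passes its speed limit or range.

## Working session

There is one attempt and no reset: what is moved stays moved. The work goes in short steps, each a Python script; the robot and the scene stay as the last script left them, time stands still between calls to the robot, and variables do not carry over. Pictures are saved under pics/ and viewed, at most 10 in all, crops included, and the job is handed in when it is done.

```bash
mkdir -p pics
cat > h.py <<'E'
import numpy as np, cv2
from cell import manip
def cloud(c):
    z=c["range_z"].astype(float); v,u=np.mgrid[:z.shape[0],:z.shape[1]]
    P=np.stack([(u-c["cx"])/c["fx"]*z,(v-c["cy"])/c["fy"]*z,z],-1)
    T=np.linalg.inv(c["world_to_cam"]); W=P@T[:3,:3].T+T[:3,3]; W[z<=0]=np.nan
    return W
E
python3 - <<'E'
from h import *
for n in ("scene","top"):
    c=manip.capture(n); cv2.imwrite(f"pics/{n}0.png",c["pixels"]); np.save(f"{n}0.npy",cloud(c))
    np.save(f"{n}_px.npy",c["pixels"]); print(n,c["fx"],np.linalg.inv(c["world_to_cam"])[:3].round(2).tolist())
s=manip.sense(); print(s["time"],s["ee_rot"],s["finger_gap"])
E
```

```text
scene 522.176872426438 [[-0.87, -0.18, 0.45, -56.44], [-0.49, 0.38, -0.79, 1071.97], [-0.03, -0.91, -0.42, 686.44]]
top 383.0109940930033 [[0.01, -0.98, 0.19, 376.93], [-1.0, -0.01, 0.01, -2.37], [-0.01, -0.19, -0.98, 1055.47]]
0.1 [-3.05755770e+00 -7.15540632e-01  6.38473976e-04] 84.99032200539874
```

View pics/top0.png

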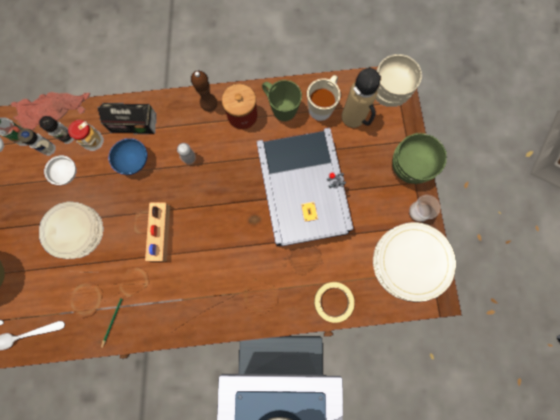

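View pics/scene0.png

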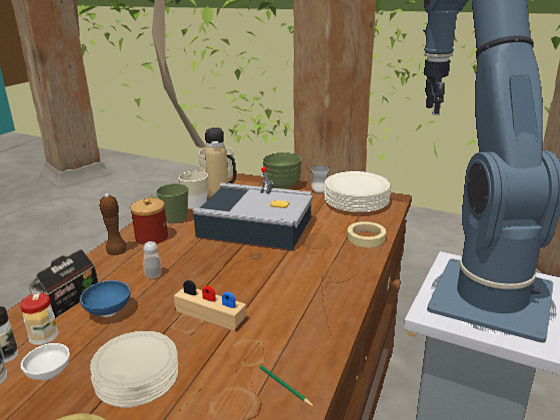

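The top view shows the till around (308,187), its escutcheon at (309,212) and the red lever knob at (333,177). The key block is at (156,232), with the red key in the middle at (153,231).

Run:
```python
from h import *
for n in ("top","scene"):
    W=np.load(f"{n}0.npy"); px=np.load(f"{n}_px.npy"); hsv=cv2.cvtColor(px,cv2.COLOR_BGR2HSV).astype(int); X,Y,Z=W[...,0],W[...,1],W[...,2]
    H,S,V=hsv[...,0],hsv[...,1],hsv[...,2]
    if n=="top":
        v,u=np.mgrid[:420,:560]
        tbox=(u>250)&(u<360)&(v>120)&(v<250); bbox=(u>140)&(u<172)&(v>195)&(v<268)
        A,B=tbox,bbox; 
        P=W[tbox]; c=np.nanmean(P[(P[:,2]>60)],0); b=np.nanmean(W[bbox&(Z>30)],0)
    else:
        A=np.hypot(X-c[0],Y-c[1])<190; B=np.hypot(X-b[0],Y-b[1])<100
    for nm,m in (("till",A&(Z>76)&(Z<100)),("block",B&(Z>33)&(Z<46))):
        P=W[m]; print(n,nm,len(P),cv2.minAreaRect(P[:,:2].astype(np.float32)),np.median(P[:,2]))
    red=((H<8)|(H>172))&(S>140)&(V>70); yel=(H>18)&(H<32)&(S>150)
    blue=(H>105)&(H<125)&(S>150)
    for nm,m in (("esc",A&yel&(Z>70)),("knob",A&red&(Z>100)),("redkey",B&red&(Z>45)),("bluekey",B&blue&(Z>45)),("blackkey",B&(V<60)&(Z>50))):
        P=W[m]; print(n,nm,len(P),P.mean(0).round(1),P.min(0).round(),P.max(0).round())if len(P) else print(n,nm,0)
```

```text
top till 6564 ((638.740478515625, -61.498390197753906), (286.71368408203125, 203.1967010498047), 11.233924865722656) 82.68540470612834
top block 786 ((521.325927734375, 334.51739501953125), (45.540897369384766, 154.9741973876953), 89.9894790649414) 39.99350499986559
top esc 133 [570.  -72.8  87.8] [549. -88.  77.] [589. -57.  92.]
top knob 22 [ 643.8 -122.8  163. ] [ 639. -128.  160.] [ 650. -118.  166.]
top redkey 47 [520.4 332.8  68.5] [507. 329.  56.] [534. 338.  76.]
top bluekey 6 [467.9 333.6  71.9] [463. 333.  69.] [473. 336.  74.]
top blackkey 2 [577.6 331.3  66.2] [577. 331.  64.] [579. 332.  68.]
scene till 2965 ((638.9030151367188, -57.655181884765625), (288.8701477050781, 212.69454956054688), 11.0206937789917) 83.00223843342303
scene block 833 ((520.5316772460938, 337.501953125), (159.21551513671875, 50.3326416015625), 0.8419973254203796) 40.41675525424546
scene esc 87 [566.9 -64.9  87.4] [546. -82.  82.] [589. -49.  91.]
scene knob 22 [ 643.  -117.6  158.4] [ 636. -123.  150.] [ 650. -111.  166.]
scene redkey 147 [518.  340.3  59.9] [504. 333.  45.] [535. 345.  75.]
scene bluekey 139 [472.9 340.7  58.5] [455. 335.  46.] [584. 345.  74.]
scene blackkey 116 [561.7 341.1  61.8] [469. 336.  50.] [588. 344.  76.]
```

The measured points agree with the till model: yaw about 11.2°, origin about (642,-61), and the knob and keyhole sit where they should. Next I plan the yaw choice for joint 7.

```bash
cat >> h.py <<'E'
from scipy.spatial.transform import Rotation as Ro
YAW=np.radians(11.2); O=np.array([642.2,-60.8,0])
def till(x,y,z,O=O,yaw=YAW):
    return O+np.array([x*np.cos(yaw)-y*np.sin(yaw),x*np.sin(yaw)+y*np.cos(yaw),z])
def ori(a): # tool down, tool x at world angle a (rad)
    c,s=np.cos(a),np.sin(a)
    return Ro.from_matrix(np.array([[c,s,0],[s,-c,0],[0,0,-1]])).as_rotvec()
E
python3 - <<'E'
from h import *
s=manip.sense(); print(Ro.from_rotvec(s["ee_rot"]).as_matrix().round(2).tolist(), manip.tips_ahead)
for n,p,angs in (("lever",till(-10,-26,175),(-78.8,101.2)),("lock",till(-75,0,115),(11.2,-87,191.2,93.2,91.2)),("open",till(5,0,115),(-87,93.2)),("key",np.array([521,335.5,67]),(0,180))):
    for a in angs:
        q=manip.solve_ik(p,ori(np.radians(a))); print(n,a,None if q is None else np.round(q,2))
E
```

```text
[[0.9, 0.44, -0.0], [0.44, -0.9, 0.0], [-0.0, -0.0, -1.0]] 22.0
lever -78.8 [-0.2   0.64  0.44  1.64 -0.32  0.94 -2.59]
lever 101.2 [ 0.3   0.62 -0.39  1.62  0.27  0.96  0.01]
lock 11.2 [ 0.06  0.58 -0.01  1.87  0.01  0.69 -1.33]
lock -87 [-0.25  0.64  0.47  1.88 -0.42  0.72 -2.63]
lock 191.2 [ 0.48  0.66 -0.68  1.86  0.55  0.82  1.29]
lock 93.2 [ 0.27  0.6  -0.34  1.86  0.29  0.73 -0.17]
lock 91.2 [ 0.27  0.6  -0.33  1.86  0.28  0.73 -0.2 ]
open -87 [-0.26  0.73  0.48  1.68 -0.43  0.84 -2.68]
open 93.2 [ 0.23  0.69 -0.35  1.66  0.29  0.85 -0.19]
key 0 [-0.62  0.7  -0.04  1.78  0.04  0.66 -2.26]
key 180 [-0.25  0.78 -0.67  1.77  0.63  0.82  0.35]
```

Run:
```python
from h import *
a=np.radians(101.2)
manip.command_gripper(0,60)
manip.move_ptp(till(-75,-20,300),ori(a))
c=manip.capture("wrist"); cv2.imwrite("pics/w1.png",c["pixels"]); np.save("w1.npy",cloud(c)); np.save("w1_px.npy",c["pixels"])
print(c["fx"],np.linalg.inv(c["world_to_cam"])[:3].round(2).tolist())
W=cloud(c); H,S,V=cv2.split(cv2.cvtColor(c["pixels"],cv2.COLOR_BGR2HSV))
Z=W[...,2]; m=(H>18)&(H<32)&(S>150)&(Z>70)&(Z<95); P=W[m]
print("esc",len(P),P.mean(0),cv2.minAreaRect(P[:,:2].astype(np.float32)))
m=((H<8)|(H>172))&(S>140)&(V>70)&(Z>110)&(Z<200); P=W[m]
if len(P): print("knob",len(P),P.mean(0),P.min(0),P.max(0))
print(manip.sense()["time"],manip.sense()["finger_gap"], till(-75,0,88), till(-10,-59.6,153))
```

```text
305.55635555309 [[0.98, 0.18, 0.05, 560.83], [0.19, -0.95, -0.26, -30.5], [0.0, 0.26, -0.96, 420.95]]
esc 628 [572.50315995 -72.33218299  88.23977276] ((570.406005859375, -69.80509948730469), (43.806396484375, 32.73725509643555), 11.23200511932373)
knob 231 [ 645.67070159 -119.3352166   161.8889914 ] [ 639.46995277 -128.14134372  155.40670812] [ 654.03149536 -113.13275257  166.01256409]
3.0 0.194031596213064 [568.62836335 -75.36757634  88.        ] [ 643.96681578 -121.20727077  153.        ]
```

View pics/w1.png

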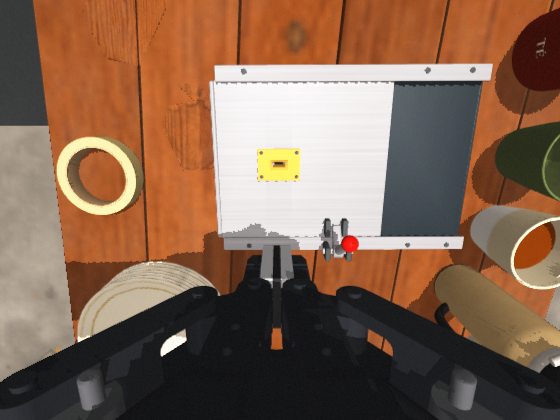

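The wrist view shows the escutcheon at (279,164) with its slot, the lever knob at (350,244) and its bracket at (335,238). Nothing else stands on the lid. I'll push the lever over along its arc.

Run:
```python
from h import *
a=np.radians(101.2); O2=O+np.array([1.5,1.5,0])
def T(al,dy=0,dz=0): # tool centre for lever angle al (deg from inward level)
    r=np.radians(al); return till(-10,-94+60*np.cos(r)+8+11+dy,104+60*np.sin(r)+22+dz,O=O2)
manip.movel(T(55,20,60),200); manip.movel(T(55,16,-3),150)
f0=manip.sense()["wrist_force"]
for al in (55,70,85,100,115,130,145): manip.movel(T(al),100)
print(manip.sense()["wrist_force"]-f0)
print(manip.movel(T(145,-8,-10),40,threshold=12), manip.sense()["wrist_force"]-f0, manip.sense()["tool_pos"]-T(145))
manip.movel(T(145,20,60),200)
manip.move_ptp(till(-100,0,230),ori(np.radians(191.2)))
c=manip.capture("wrist"); cv2.imwrite("pics/w2.png",c["pixels"]); np.save("w2.npy",cloud(c)); np.save("w2_px.npy",c["pixels"]); np.save("w2_T.npy",c["world_to_cam"])
W=cloud(c); H,S,V=cv2.split(cv2.cvtColor(c["pixels"],cv2.COLOR_BGR2HSV)); Z=W[...,2]
m=(H>18)&(H<32)&(S>150)&(Z>86)&(Z<92); P=W[m]; print("esc",len(P),P.mean(0),cv2.minAreaRect(P[:,:2].astype(np.float32)))
m=((H<8)|(H>172))&(S>140)&(V>70)&(Z>90); P=W[m]
if len(P): print("knob",len(P),P.mean(0), "expect",till(-10,-143,138,O=O2))
print(c["fx"],c["cx"],c["cy"],manip.sense()["time"])
```

```text
[-0.01900173  5.66816972  2.48345335]
True [-2.72604866  2.37897387  3.90487234] [ 0.87758143  2.46958732 -1.91222659]
esc 1222 [566.46747659 -71.21693319  88.57841578] ((570.1616821289062, -70.66556549072266), (44.57289505004883, 32.366886138916016), 10.700512886047363)
knob 138 [ 651.59597741 -195.86072031  147.15454377] expect [ 661.66596067 -201.51893073  138.        ]
305.55635555309 276.34015878047853 209.2625620546477 8.2167
```

View pics/w2.png

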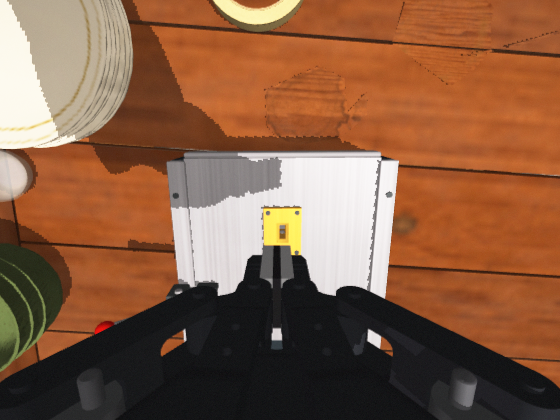

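The wrist view shows the knob at (105,327), now outside the rail, and the escutcheon at (282,232) with its slot. I'll fit the knob sphere and locate the keyhole more exactly.

Run:
```python
from h import *
from scipy.optimize import least_squares
for n in ("w1","w2"):
    W=np.load(n+".npy"); px=np.load(n+"_px.npy"); H,S,V=cv2.split(cv2.cvtColor(px,cv2.COLOR_BGR2HSV)); Z=W[...,2]
    m=((H<8)|(H>172))&(S>140)&(V>70)&(Z>110)&(Z<200); P=W[cv2.erode(m.astype(np.uint8),np.ones((3,3)))>0]
    r=least_squares(lambda c:np.linalg.norm(P-c,axis=1)-8,P.mean(0)-[0,0,6],loss="soft_l1"); print(n,"knob",len(P),r.x.round(1),r.cost, P[:,2].max())
    m=((H>18)&(H<32)&(S>150)&(Z>84)&(Z<92)).astype(np.uint8)
    k=cv2.morphologyEx(m,cv2.MORPH_CLOSE,np.ones((15,15)))
    hole=(k>0)&(V<130); vv,uu=np.nonzero(hole); print("hole px",len(uu),np.median(uu),np.median(vv),uu.min(),uu.max(),vv.min(),vv.max())
    print("rect px",cv2.minAreaRect(np.argwhere(m)[:,::-1].astype(np.float32)))
    # till rails
    m=(Z>84.5)&(Z<92)&~(k>0)&(S<60); P=W[m]; d=(P-O)[:,:2]; x=d@[np.cos(YAW),np.sin(YAW)]; y=d@[-np.sin(YAW),np.cos(YAW)]
    q=(abs(x)<150)&(abs(y)<110); x,y=x[q],y[q]; print("rails y", np.percentile(y,[1,99]), np.percentile(x,[1,99]), [np.percentile(y[y>0],[3,97]),np.percentile(y[y<0],[3,97])])
    for s in (1,-1):
        j=(y*s>75); print(np.polyfit(x[j],y[j],1))
    lid=(abs(Z-82)<2); L=W[lid]; d=(L-O)[:,:2]; print("lid front x",np.percentile(d@[np.cos(YAW),np.sin(YAW)],1))
T=np.linalg.inv(np.load("w2_T.npy"))
def ray(u,v,z):
    d=T[:3,:3]@[(u-276.34)/305.556,(v-209.26)/305.556,1]; return T[:3,3]+d*(z-T[2,3])/d[2]
print("hole",ray(282.5,231.5,88))
c=np.load("w2_px.npy")[195:270,240:325]; cv2.imwrite("pics/w2c.png",cv2.resize(c,None,fx=7,fy=7,interpolation=0))
```

```text
w1 knob 165 [ 647.4 -120.9  156.8] 19.85126167189391 166.01256408552385
hole px 43 279.0 163.0 260 296 151 177
rect px ((278.0, 164.0), (30.0, 40.0), 90.0)
rails y [-93.89184201 104.26489199] [-134.68058275  139.8899771 ] [array([ 79.27946643, 104.04486913]), array([-93.86078064, -60.99955986])]
[1.12359960e-03 9.64014405e+01]
[-2.28550495e-03 -8.62451589e+01]
lid front x -141.11314868676592
w2 knob 72 [ 663.  -197.3  139.8] 12.173376386265765 145.36172601803983
hole px 63 282.0 232.0 266 297 211 254
rect px ((282.0, 230.5), (36.0, 47.0), 0.0)
rails y [-94.39386109 103.8397853 ] [-140.63593483   44.88085256] [array([ 72.37126827, 103.59991884]), array([-94.2297031 , -59.15066727])]
[9.16539069e-03 9.67569073e+01]
[-5.46829570e-03 -8.71589256e+01]
lid front x -142.7595227904058
hole [570.15436169 -69.96109722  88.        ]
```

View pics/w2c.png

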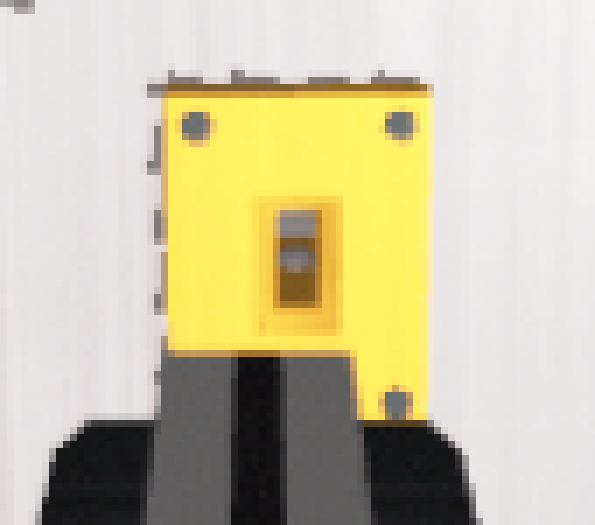

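Run:
```python
from h import *
a=np.radians(191.2)
manip.movel([600,-120,240],250)
manip.movel([662,-196,200],250)
t=manip.movel([662,-196,160],40,threshold=10); s=manip.sense(); print("knob press",t,s["tool_pos"][2]-22,s["wrist_force"])
manip.movel([662,-196,230],250)
manip.move_ptp([490,337,190],ori(np.pi)); manip.command_gripper(40,60)
c=manip.capture("wrist"); cv2.imwrite("pics/k1.png",c["pixels"]); W=cloud(c); np.savez("k1.npz",W=W,px=c["pixels"],T=c["world_to_cam"])
H,S,V=cv2.split(cv2.cvtColor(c["pixels"],cv2.COLOR_BGR2HSV)); Z=W[...,2]
m=((H<8)|(H>172))&(S>140)&(V>60)&(Z>45)&(Z<85); P=W[m]; print("red",len(P),P.min(0),P.max(0),cv2.minAreaRect(P[P[:,2]>68][:,:2].astype(np.float32)))
m=abs(Z-40)<3; m[:, :]&=(abs(W[...,0]-521)<120)&(abs(W[...,1]-335)<60); P=W[m]; print("block",cv2.minAreaRect(P[:,:2].astype(np.float32)))
print(manip.sense()["time"],manip.sense()["joint_pos"])
```

```text
knob press True 145.5276003704191 [-2.13996693 -0.1193344  10.7246012 ]
red 366 [507.34139454 334.33714814  45.1401372 ] [584.08848636 342.35412832  74.77799909] ((547.5614624023438, 338.346435546875), (73.06555938720703, 7.736084938049316), 0.1535792350769043)
block ((523.2963256835938, 338.6884460449219), (156.47975158691406, 44.13520050048828), 0.20889918506145477)
12.9333 [-0.18541508  0.61650031 -0.80168017  1.72197679  0.50807295  1.02345586
  0.40281852]
```

View pics/k1.png

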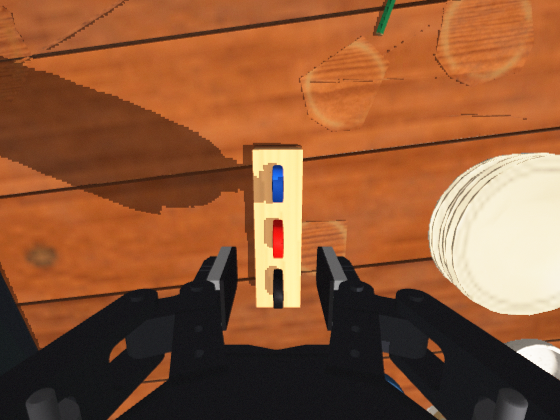

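The wrist view shows the block with blue at (278,184), red in the middle at (278,239) and black at (278,288). The pads straddle the block and the yaw is about 0. The knob pressed out at 145.5 mm, so the lever is fully over. I'll take the key and start the insertion.

```bash
python3 - <<'E'
from h import *
K=np.array([522.8,338.4,0]); hole=np.array([570.2,-70.2,0])
manip.movel(K+[0,0,120],250); manip.movel(K+[0,0,67],100)
manip.command_gripper(0,100); s=manip.sense(); print("grip",s["finger_gap"],s["grip_force"],s["tool_pos"],s["wrist_force"])
manip.movel(K+[0,0,115],100); manip.movel(K+[0,0,200],250)
manip.move_ptp(hole+[0,0,190],ori(np.radians(191.2)))
manip.movel(hole+[0,0,158],120)
s=manip.sense(); f0=s["wrist_force"]; print(s["finger_gap"],s["joint_pos"].round(2) if hasattr(s["joint_pos"],"round") else s["joint_pos"])
c=manip.capture("wrist"); cv2.imwrite("pics/i1.png",c["pixels"][150:400,150:410]); W=cloud(c); np.savez("i1.npz",W=W,px=c["pixels"],T=c["world_to_cam"])
print(s["time"])
E
python3 -c "
import cv2;a=cv2.imread('pics/i1.png');cv2.imwrite('pics/i1b.png',cv2.resize(a,None,fx=2.3,fy=2.3))"
```

```text
grip 6.841958476020647 97.94376428128999 [523.16202646 338.68549342  67.84059301] [-0.63422176 -0.54969626  6.71532741]
7.384135667751122 [ 0.58  0.65 -0.86  1.81  0.59  0.96  1.23]
17.5333
```

View pics/i1b.png

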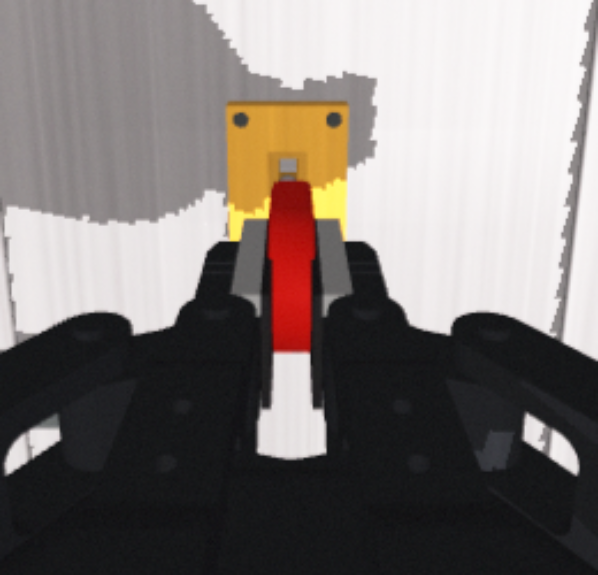

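The close view shows the key in the jaws (head at (291,265)) in line with the slot at (288,165). The slot lies about 0.7 mm to the key's till -y, so I'll correct for that and insert.

Run:
```python
from h import *
u=np.array([np.cos(YAW),np.sin(YAW),0]); v=np.array([-np.sin(YAW),np.cos(YAW),0])
hole=np.array([570.2,-70.2,0])-0.7*v
s=manip.sense(); f0=np.array(s["wrist_force"]); print("dev",s["tool_pos"]-np.array([570.2,-70.2,158]))
manip.movel(hole+[0,0,150],100)
for z in (143,140,137,134,131,129):
    t=manip.movel(hole+[0,0,z],30,threshold=10); s=manip.sense()
    d=s["tool_pos"]-hole; f=s["wrist_force"]-f0
    print(z,t,"u %.2f v %.2f z %.2f"%(d@u,d@v,s["tool_pos"][2]),"F u %.1f v %.1f z %.1f"%(f@u,f@v,f[2]))
    if t: break
print(s["time"],s["finger_gap"])
```

```text
dev [0.27938578 0.75177501 0.37537261]
143 False u -0.09 v 0.04 z 142.82 F u -0.6 v 0.5 z 0.2
140 False u -0.09 v 0.02 z 139.83 F u -1.0 v -1.7 z 1.3
137 False u 0.07 v 0.02 z 136.89 F u -0.4 v -0.8 z -0.1
134 False u 0.17 v 0.03 z 133.87 F u 0.9 v -0.8 z -0.4
131 False u 0.38 v 0.05 z 131.06 F u 1.3 v 0.4 z 1.0
129 False u 0.96 v 0.11 z 129.26 F u 4.4 v -0.8 z 0.7
19.4667 7.180545218316788
```

The blade is about 15 mm into the keyway. It feels about 1 mm of sideways push, so I'll shift the aim and push on with small wiggles.

```bash
cat > push.py <<'E'
from h import *
u=np.array([np.cos(YAW),np.sin(YAW),0]); v=np.array([-np.sin(YAW),np.cos(YAW),0])
hole=np.array([570.2,-70.2,0])-0.7*v+1.1*u
E
python3 - <<'E'
from push import *
f0=np.array(manip.sense()["wrist_force"])*0
z=129; i=0; last=[]
while z>110 and i<30:
    w=[0.6,-0.6][i%2]; z-=1.0; i+=1
    manip.movel(hole+w*v+[0,0,z],25); s=manip.sense(); p=s["tool_pos"]; f=s["wrist_force"]
    d=p-hole
    print(round(z,1),"u %.2f v %.2f z %.2f"%(d@u,d@v,p[2]),"F u %.1f v %.1f z %.1f"%(f@u,f@v,f[2]))
    if f[2]>30 : break
print(s["time"],s["finger_gap"])
E
```

```text
128.0 u 0.44 v 0.79 z 127.99 F u 4.3 v 0.8 z 1.2
127.0 u 0.48 v -0.34 z 127.04 F u 5.7 v 0.9 z 0.5
126.0 u 0.45 v 0.56 z 125.97 F u 4.6 v -0.8 z -1.1
125.0 u 0.47 v -0.42 z 124.99 F u 6.5 v 0.9 z -1.5
124.0 u 0.41 v 0.49 z 123.93 F u 6.7 v -0.6 z -1.2
123.0 u 0.30 v -0.41 z 123.03 F u 5.3 v 1.4 z 1.2
122.0 u -0.21 v 0.44 z 121.79 F u 4.8 v -0.7 z -1.5
121.0 u -0.30 v -0.34 z 120.86 F u 2.1 v 1.5 z 0.5
120.0 u -0.40 v 0.59 z 119.76 F u 2.3 v 0.6 z 0.7
119.0 u -0.41 v -0.44 z 118.63 F u 1.7 v 2.8 z 1.9
118.0 u -0.36 v 0.27 z 117.62 F u 0.8 v -1.4 z 1.5
117.0 u -0.27 v -0.36 z 116.81 F u -0.1 v 1.3 z -0.5
116.0 u -0.24 v 0.25 z 115.88 F u -1.3 v -1.2 z 0.6
115.0 u 0.59 v 0.07 z 115.71 F u -0.9 v 2.2 z 7.7
114.0 u 0.94 v 0.23 z 115.60 F u -3.0 v -0.1 z 15.9
113.0 u 1.16 v 0.08 z 115.43 F u -5.4 v 2.6 z 25.0
112.0 u 1.26 v 0.26 z 115.31 F u -7.5 v -1.3 z 35.7
23.7167 7.51356089379453
```

Run:
```python
from push import *
manip.movel(hole-0.3*u+[0,0,114.8],30)
c=manip.capture("wrist"); W=cloud(c); H,S,V=cv2.split(cv2.cvtColor(c["pixels"],cv2.COLOR_BGR2HSV))
m=((H<8)|(H>172))&(S>140)&(V>60)&(np.hypot(W[...,0]-570,W[...,1]+70)<40); print("head z",np.percentile(W[m][:,2],[5,50,95,99]))
c0=hole-0.3*u; s=manip.sense(); print("start",s["torque"],s["wrist_force"])
for k in range(1,9):
    a=np.radians(191.2-11*k); manip.movel(np.array([c0[0],c0[1],114.8]),20,ori=ori(a))
    s=manip.sense(); d=s["tool_pos"]-hole; f=s["wrist_force"]; R=Ro.from_rotvec(s["ee_rot"]).as_matrix()
    ac=np.degrees(np.arctan2(R[1,0],R[0,0]))%360
    print(11*k,"turned %.1f"%(191.2-ac),"u %.2f v %.2f z %.2f"%(d@u,d@v,s["tool_pos"][2]),"F u %.1f v %.1f z %.1f"%(f@u,f@v,f[2]),"Tz %.3f"%s["torque"][2],"t",s["time"],"gap %.2f"%s["finger_gap"])
    if np.hypot(f@u,f@v)>25 or abs(s["torque"][2])>0.8: break
    c0=c0+0.06*((f@u)*u+(f@v)*v)*(np.hypot(f@u,f@v)>3)
np.save("c0.npy",c0)
```

```text
head z [ 96.96992401 118.14079969 121.67912081 122.18399409]
start [-0.14556833  0.41052818  0.04534309] [-1.41425015 -0.10101152 13.69071397]
11 turned 11.0 u 0.52 v 0.06 z 115.64 F u -1.6 v -0.2 z 13.3 Tz -0.023 t 24.3583 gap 7.15
22 turned 22.0 u 0.56 v -0.09 z 115.65 F u -1.7 v -1.0 z 13.6 Tz 0.029 t 24.7 gap 7.12
33 turned 33.0 u 0.56 v -0.32 z 115.67 F u -2.2 v -0.8 z 13.5 Tz -0.013 t 25.0417 gap 7.00
44 turned 44.1 u 0.42 v -0.54 z 115.66 F u -2.0 v -0.7 z 14.1 Tz 0.017 t 25.3833 gap 7.34
55 turned 55.1 u 0.24 v -0.71 z 115.65 F u -1.6 v -1.2 z 14.1 Tz 0.009 t 25.725 gap 6.88
66 turned 66.1 u 0.06 v -0.87 z 115.63 F u -3.3 v -2.0 z 15.7 Tz -0.054 t 26.0667 gap 7.11
77 turned 77.1 u -0.16 v -0.98 z 115.64 F u -3.4 v -1.9 z 14.2 Tz -0.027 t 26.4083 gap 6.90
88 turned 88.1 u -0.02 v -1.00 z 115.66 F u -2.4 v -2.0 z 14.1 Tz 0.087 t 26.75 gap 7.06
```

Run:
```python
from push import *
c0=np.load("c0.npy")-0.4*v-0.3*u
for t in (93,97,99,101):
    manip.movel(np.array([c0[0],c0[1],114.8]),20,ori=ori(np.radians(191.2-t))); manip.wait(0.15)
    s=manip.sense(); d=s["tool_pos"]-hole; f=s["wrist_force"]; R=Ro.from_rotvec(s["ee_rot"]).as_matrix()
    print(t,"turned %.1f"%(191.2-np.degrees(np.arctan2(R[1,0],R[0,0]))%360),"u %.2f v %.2f z %.2f"%(d@u,d@v,s["tool_pos"][2]),"F u %.1f v %.1f z %.1f"%(f@u,f@v,f[2]),"Tz %.3f"%s["torque"][2])
np.save("c0.npy",c0)
c=manip.capture("wrist"); cv2.imwrite("pics/t1.png",cv2.resize(c["pixels"][130:380,150:410],None,fx=2.3,fy=2.3)); print(s["time"])
```

```text
93 turned 93.0 u -0.23 v -1.13 z 115.65 F u -1.9 v 0.2 z 12.8 Tz 0.044
97 turned 97.0 u -0.27 v -1.09 z 115.66 F u -1.9 v -0.1 z 12.9 Tz 0.050
99 turned 99.0 u -0.30 v -1.11 z 115.67 F u -1.7 v -0.8 z 14.3 Tz 0.043
101 turned 101.0 u -0.34 v -1.07 z 115.67 F u -1.2 v -0.4 z 14.5 Tz 0.087
28.35
```

View pics/t1.png

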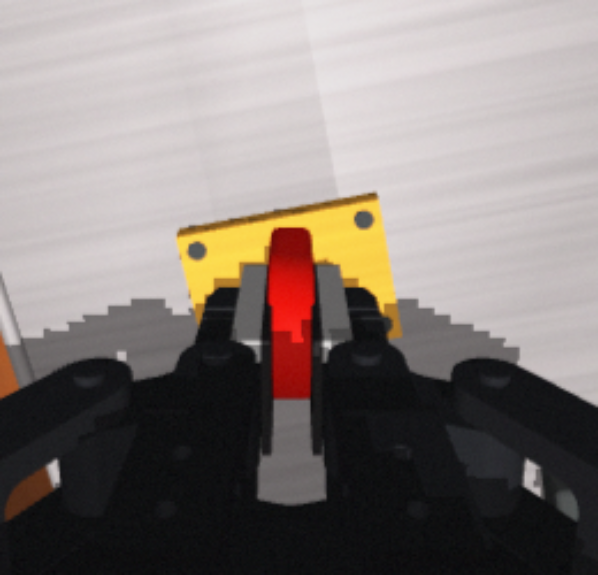

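The view shows the key head in the jaws (291,310), turned about 100° against the escutcheon and still down on it. I'll turn slightly more to sit against the stop, then slide the lid.

Run:
```python
from push import *
c0=np.load("c0.npy")
def rep(n):
    s=manip.sense(); d=s["tool_pos"]-c0; f=s["wrist_force"]; R=Ro.from_rotvec(s["ee_rot"]).as_matrix()
    print(n,"turned %.1f"%(191.2-np.degrees(np.arctan2(R[1,0],R[0,0]))%360),"u %.2f v %.2f z %.2f"%(d@u,d@v,s["tool_pos"][2]),"F u %.1f v %.1f z %.1f"%(f@u,f@v,f[2]),"Tz %.3f"%s["torque"][2],"gap %.2f"%s["finger_gap"],"t",s["time"])
    return f
o=ori(np.radians(191.2-104)); manip.movel(np.array([c0[0],c0[1],115.3]),20,ori=o); manip.wait(.2); rep("104")
for k in range(5,80,10):
    t=manip.movel(np.array([c0[0],c0[1],115.3])+k*u,50,ori=o,threshold=20); f=rep(k)
    if t: break
```

```text
104 turned 104.0 u 0.65 v -0.26 z 115.70 F u -0.6 v -0.6 z 9.0 Tz 0.150 gap 6.85 t 28.85
5 turned 104.0 u 6.01 v -0.26 z 115.74 F u -0.0 v -0.6 z 8.8 Tz 0.200 gap 7.04 t 29.1
15 turned 104.0 u 16.38 v -0.18 z 115.73 F u 0.8 v 0.2 z 7.1 Tz 0.144 gap 7.02 t 29.45
25 turned 104.0 u 26.38 v -0.21 z 115.73 F u 2.1 v -0.7 z 5.7 Tz 0.176 gap 7.00 t 29.8
35 turned 103.9 u 36.38 v -0.18 z 115.73 F u 2.1 v 0.3 z 7.9 Tz 0.147 gap 6.95 t 30.15
45 turned 103.9 u 46.41 v -0.14 z 115.75 F u 1.3 v 0.2 z 6.4 Tz 0.205 gap 7.32 t 30.5
55 turned 104.0 u 56.38 v -0.12 z 115.76 F u 2.3 v -0.2 z 6.5 Tz 0.171 gap 7.25 t 30.85
65 turned 104.0 u 66.37 v -0.13 z 115.75 F u 1.4 v -0.4 z 7.0 Tz 0.228 gap 7.55 t 31.2
75 turned 104.0 u 76.34 v -0.11 z 115.77 F u 2.5 v -0.8 z 6.6 Tz 0.185 gap 6.84 t 31.55
```

The lid is sliding freely. Now I'll take it to the stop and hold it lightly against it.

Run:
```python
from push import *
c0=np.load("c0.npy"); o=ori(np.radians(191.2-104))
for k in np.arange(77,86,1.):
    manip.movel(np.array([c0[0],c0[1],115.3])+k*u,15,ori=o); s=manip.sense(); d=s["tool_pos"]-c0; f=s["wrist_force"]
    print(k,"u %.2f v %.2f z %.2f"%(d@u,d@v,s["tool_pos"][2]),"F u %.1f v %.1f z %.1f"%(f@u,f@v,f[2]),"Tz %.3f"%s["torque"][2])
    if f@u<-10: break
manip.wait(.3)
c=manip.capture("wrist"); cv2.imwrite("pics/e1.png",c["pixels"])
c=manip.capture("top"); cv2.imwrite("pics/e2.png",cv2.resize(c["pixels"][100:280,120:450],None,fx=2,fy=2))
print(manip.sense()["time"])
```

```text
77.0 u 77.71 v -0.09 z 115.78 F u -0.9 v 0.4 z 9.4 Tz 0.167
78.0 u 78.49 v -0.08 z 115.76 F u -1.7 v -0.7 z 10.1 Tz 0.209
79.0 u 79.04 v -0.12 z 115.76 F u -2.2 v 0.8 z 10.4 Tz 0.230
80.0 u 79.17 v -0.12 z 115.71 F u -6.0 v 0.5 z 13.1 Tz 0.172
81.0 u 79.36 v -0.16 z 115.71 F u -8.9 v 0.6 z 15.9 Tz 0.241
82.0 u 79.54 v -0.19 z 115.69 F u -11.7 v 0.9 z 18.8 Tz 0.181
33.4833
```

View pics/e1.png

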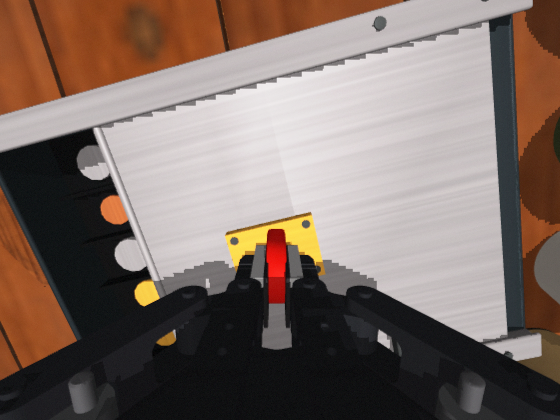

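View pics/e2.png

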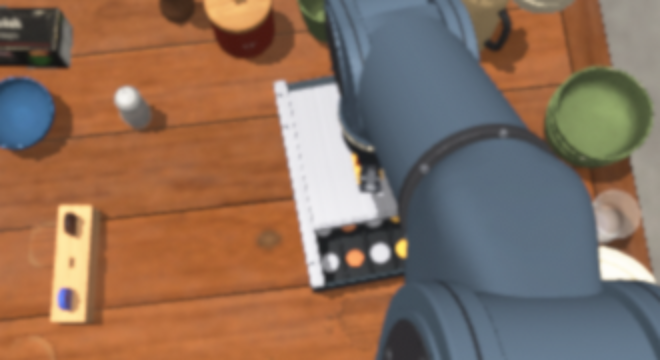

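The wrist view shows the lid back, with the coin tray open at left (120,240) and the key at (276,265) still turned and gripped. The top view shows the other two keys still in the block and everything else undisturbed. The push force rises against the stop, so I'm handing in.

```bash
python3 -c "
from cell import manip
print(manip.close_job())"
```

```text
the job is handed in; nothing more can be done
None
```

The till is open and handed in: lever fully over to the outside, red key home and turned to its stop, lid slid back until it stopped hard (about 79 mm measured), and the turned key still gripped, at about 33.5 s of the 64 s; the interface returned no verdict.

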